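# Put the mended lidded tea cups back together

### The arm

A 7-joint arm with a two-finger parallel gripper is mounted at the origin on the work surface. World frame = base frame: x ahead of the robot, y to its left, z up, the work surface at z = 0. Lengths are in m, angles in rad, forces in N, time in s.
With the tool pointing down it reaches from about 0.4 to 0.85 m from the base axis. Payload 10.4 kg.
Tool frame: the origin (TCP) lies at the very end of the fingers, on their centre line; the grasp point (between the pads) lies 19 mm behind it; z points along the fingers, y is the direction in which the jaws open and shut (so a half turn about z gives the same grasp; the last joint's range is limited). The gripper opens to 87 mm and grips with 3 to 60 N. Pads are 19 mm wide; open, the fingers measure 117 mm over their backs; the gripper's body (75 mm by 190 mm) begins 51 mm behind the grasp point.
Start: joints at [1.282, 0.332, -0.065, 1.46, 0.022, 1.35, -0.088], TCP at [0.164, -0.603, 0.223] pointing down, gripper open.
Joint ranges: [-2.6, 2.6], [-0.5, 2.12], [-1.47, 1.34], [0.16, 2.42], [-1.27, 4.41], [0.06, 2.06], [-2.6, 2.6]. Speed limits (rad/s): [2.22, 2.22, 2.79, 2.79, 3.14, 3.14, 3.14].

### API

Orientations are given as a unit quaternion [x, y, z, w].
In Python, from bench import read_state, camera, close_job, recognise, masks_of gives the robot as it stands.
- The arm moves only by the tool play_rows, never from a script. Its argument "moves" is a list of rows, each a list of 3 entries, a list of its own where there are three numbers: the shift along the tool's x, y, z in cm, then the turn, a rotation vector about the tool's x, y, z in rad, then the finger opening in cm, from 0 to 8.7. In form: [[[dx, dy, dz], [ax, ay, az], jaw], ...]. A call has 1 to 8 rows; each row is the pose to reach, as a shift and turn from the pose commanded when the call began, along the tool's axes at that moment; what a row does not reach only later rows make up. A row lasts 1/8 s, in which the tool goes at most 62.5 mm and 10.7 degrees, less where a joint would pass 70% of its speed; a pose out of reach is approached as far as the arm can. A call with a gripper value outside its range is refused whole. The fingers move at their own pace and stop on an object; "grip_force" is the grip in N (left out, the last holds). Time passes only in rows, so rows that repeat a pose let the fingers close. It gives the time, the measured TCP pose, the force and the opening at its end, in the units of the state.
- read_state(): the state, without advancing time (a new reading comes with each control period).
- camera(name): name is "scene" or "top"; returns a dict with "frame" (480x640x3 uint8, red, green, blue), "intrinsics" (3x3 intrinsics, pixels), "camera_from_world" (4x4, takes a point from world to camera coordinates). Camera axes: x right, y down, z forward; pixel columns grow to the right and rows downward; lengths in m; the calibration is good to about 2 mm. A picture is of the moment at which its call begins. There is no depth.
- close_job(): hands the job in, once; it reports no verdict.
Trained networks look in a picture, given as the dict that the camera call returned (one of the last four; its "shot" number tells which), for a name from the list of things; names that differ only in an ending like _2 or _b are one class to them, and where a whole thing is asked for, a point or a joint stands for the part that bears it (a point fixed in the world has none). Each returns a list of dicts, best first, with "conf" (0 to 1); they miss things now and then, are a little off and sometimes report something else, mostly with a low value. They report only what shows in the picture. A call takes as long as a camera call. They do not tell look-alikes from the thing itself.
- recognise(picture, query): "at" ([column, row] in pixels, amid what is visible of it).
- masks_of(picture, query): "region" (480x640 bool, what is visible of it) and "at" ([column, row] in pixels, amid what is visible of it).
The state is a dict: "time": time; "joint_positions": joint angles; "joint_vel": joint speeds; "joint_torque": joint torques, N m; "ee_pos": TCP position; "eef_rot": TCP orientation; "ft_force": force on the tool from outside, world axes, zero at the start; "torque": the same for the moment, N m; "width": finger opening in m.
Only numpy, scipy, OpenCV 4.12 (cv2) and the standard library are available. Lean on these libraries where they do the work, as an engineer would, in place of code of your own. Each camera call takes 0.05 s, during which the arm holds its last target.

### The job

Put the two mended tea cups back together with their own parts: first stand the wide cup upright in the middle of the large wooden saucer and the tall cup upright in the middle of the small one. Only when both cups stand in their saucers, set the wide lid squarely home on the wide cup and the small lid squarely home on the tall cup. It is freshly mended pottery, so set things down gently and drop nothing, and leave the brush pot, the mug and the glue bottle where they are.

Things in the scene. Friction and masses are not known exactly. Their poses are not given: they have to be found in the camera images.
- wide_cup_mid (a point): Wide low white porcelain cup with thin gold mending lines, standing upright, loose, about 0.16 kg: 54 mm high, 62 mm across 14 mm above its foot, 66 mm across at the rim, foot 48 mm across, wall 4 mm, mouth 58 mm across inside. The point is on its axis, half-way up (27 mm above its underside); z is up along the axis. It is taken across its outside from above.
- tall_cup_mid (a point): Tall narrow white porcelain cup with a gold mending line, standing upright, loose, about 0.14 kg: 70 mm high, 50 mm across 12 mm above its foot, 52 mm across at the rim, foot 42 mm across, wall 4 mm, mouth 44 mm across inside. The point is on its axis, half-way up (35 mm above its underside); z is up along the axis. It is taken across its outside from above.
- wide_lid_mid (a point): White porcelain lid of the wide cup, lying right way up, loose, about 0.08 kg, 30 mm high in all: from below, a round plug 7 mm deep and 47 to 49 mm across that goes into the cup's mouth, a flange 68 mm across and 7 mm thick that rests on the cup's rim, and a broad low knob 28 mm across and 16 mm tall to hold it by. The point is on its axis half-way up (15 mm above its underside, 15 mm below the knob's top); z is up. Seated, its underside is 7 mm below the cup's rim.
- small_lid_mid (a point): White porcelain lid of the tall cup, lying right way up, loose, about 0.055 kg, 37 mm high in all: from below, a round plug 7 mm deep and 34 to 36 mm across that goes into the cup's mouth, a flange 54 mm across and 6 mm thick that rests on the cup's rim, and a slim tall knob 18 mm across and 24 mm tall to hold it by. The point is on its axis half-way up (18.5 mm above its underside, 18.5 mm below the knob's top); z is up. Seated, its underside is 7 mm below the cup's rim.
- large_saucer: The larger dark wooden saucer, 120 mm across its rim, 14 mm high, flat inner floor 6 mm above the table and about 94 mm across. Its place changes from start to start but it does not move when touched. The origin is the centre of its underside, on the table; z is up.
- small_saucer: The smaller dark wooden saucer, 94 mm across its rim, 14 mm high, flat inner floor 6 mm above the table and about 73 mm across. Its place changes from start to start but it does not move when touched. The origin is the centre of its underside, on the table; z is up.
- brush_pot: Bystander: loose round metal pot, 76 mm across and 100 mm high, with brushes standing in it to about 155 mm. The origin is the centre of its underside; z is up.
- mug: Bystander: loose white mug with a handle and no lid or gold lines, 76 mm across and 80 mm high. The origin is the centre of its underside; z is up, the handle points along y.
- glue_bottle: Bystander: small loose white plastic glue bottle, 44 mm across and 95 mm high. The origin is the centre of its underside; z is up.
Things that resemble listed ones, but are neither listed nor needed, are in the scene too. What is shaped like the part that bears small_lid_mid but blue, green or purple is not meant.

How it is judged:
By the outcome, as a careful person would: the job done as asked, in the order asked, and still so for the second after the job is handed in, with the robot touching nothing.
It also fails if it takes over 128 s, if anything falls off the work surface, if the arm or the gripper's body presses on something with over 40 N, if the wrist force passes 120 N, or if a joint passes its speed limit or range.

## Working session

There is one attempt and no reset: what is moved stays moved. The work goes in short steps, Python scripts to look and compute and a tool call to move; the robot and the scene stay as the last step left them, time stands still between calls to the robot, and variables do not carry over. Pictures are saved under pics/ and viewed, and the job is handed in when it is done.

Besides the shell and the picture viewer there is one more tool, called after "Emit:" as name(argument=value, ...) on one line, values as JSON. play_rows: Moves the arm, as the interface text tells. Its arguments: {"type":"object","properties":{"moves":{"type":"array","items":{"type":"array"}},"grip_force":{"type":"number"}},"required":["moves"]}

```bash
ls; mkdir -p pics; python3 - <<'E'
from bench import *
import cv2,pickle,numpy as np
s=read_state();print(s['time'],s['ee_pos'],s['eef_rot'],s['width'])
for n in ['scene','top']:
    c=camera(n);cv2.imwrite(f'pics/{n}0.png',c['frame'][:,:,::-1]);pickle.dump(c,open(f'{n}0.pkl','wb'))
    K,T=np.array(c['intrinsics']),np.array(c['camera_from_world']);print(n,K.round(1).tolist(),(-T[:3,:3].T@T[:3,3]).round(3))
    for q in ['wide_cup_mid','tall_cup_mid','wide_lid_mid','small_lid_mid','large_saucer','small_saucer','brush_pot','mug','glue_bottle']:
        print(q,[(np.round(r['at']).tolist(),round(r['conf'],2)) for r in recognise(c,q)])
E
```

```text
pics
0.0 [ 0.16408009 -0.60264531  0.22174649] [ 9.91177099e-01  1.32542107e-01 -1.20876397e-04 -7.30413900e-04] 0.08716747252835126
scene [[480.7, 0.0, 320.5], [0.0, 480.7, 232.7], [0.0, 0.0, 1.0]] [ 1.247 -0.211  0.688]
wide_cup_mid [([297.0, 232.0], 0.81)]
tall_cup_mid [([345.0, 285.0], 0.6)]
wide_lid_mid [([436.0, 282.0], 0.76)]
small_lid_mid [([214.0, 263.0], 0.93), ([178.0, 235.0], 0.9), ([219.0, 229.0], 0.72), ([168.0, 272.0], 0.58), ([221.0, 321.0], 0.5)]
large_saucer [([392.0, 213.0], 0.64)]
small_saucer [([221.0, 321.0], 0.68)]
brush_pot [([483.0, 189.0], 0.76), ([348.0, 287.0], 0.46)]
mug [([108.0, 303.0], 0.91)]
glue_bottle [([536.0, 244.0], 0.61)]
top [[459.2, 0.0, 325.2], [0.0, 459.2, 244.5], [0.0, 0.0, 1.0]] [0.318 0.007 1.027]
wide_cup_mid [([338.0, 274.0], 0.84), ([230.0, 192.0], 0.69)]
tall_cup_mid [([310.0, 192.0], 0.83)]
wide_lid_mid [([229.0, 195.0], 0.87)]
small_lid_mid [([408.0, 311.0], 0.67), ([462.0, 262.0], 0.65), ([453.0, 320.0], 0.6), ([417.0, 269.0], 0.59)]
large_saucer [([232.0, 294.0], 0.57)]
small_saucer [([415.0, 196.0], 0.6)]
brush_pot [([129.0, 279.0], 0.82)]
mug [([506.0, 220.0], 0.74)]
glue_bottle [([130.0, 205.0], 0.95), ([506.0, 219.0], 0.36)]
```

View pics/scene0.png

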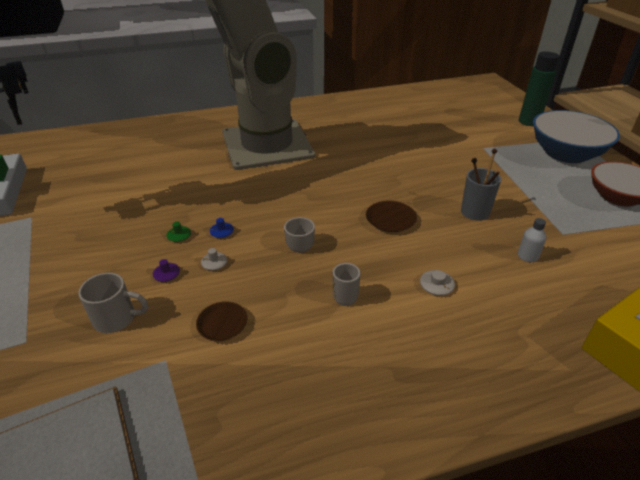

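View pics/top0.png

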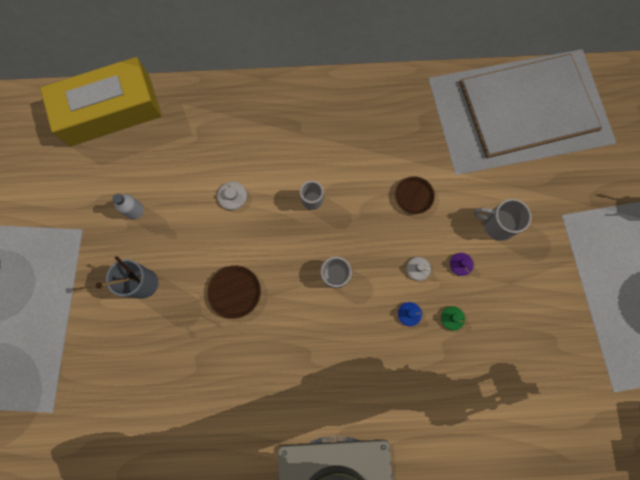

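The task's small lid is the white one (top ~417,269; scene ~214,263). The blue, green and purple lids are the look-alikes. Next I'll fit silhouettes to get positions and check crops.

```bash
cat > h.py <<'E'
from bench import *
import cv2,pickle,numpy as np
from scipy.optimize import minimize
# profiles: list of (z, r) above underside
P={'wide_cup_mid':[(0,.024),(.014,.031),(.054,.033)],'tall_cup_mid':[(0,.021),(.012,.025),(.070,.026)],
'wide_lid_mid':[(.007,.034),(.014,.034),(.030,.014)],'small_lid_mid':[(.007,.027),(.013,.027),(.037,.009)],
'large_saucer':[(0,.045),(.014,.060)],'small_saucer':[(0,.035),(.014,.047)],
'mug':[(0,.038),(.08,.038)],'brush_pot':[(0,.038),(.1,.038)],'glue_bottle':[(0,.022),(.06,.022),(.095,.01)]}
A=np.linspace(0,2*np.pi,48,endpoint=False)
def proj(c,p):
    K,T=np.array(c['intrinsics']),np.array(c['camera_from_world'])
    q=np.atleast_2d(p)@T[:3,:3].T+T[:3,3];q=q@K.T;return q[:,:2]/q[:,2:]
def sil(c,name,x,y,z0):
    # union of hulls of consecutive rings, at 8x subpixel
    pr=P[name];m=None
    rings=[proj(c,np.c_[x+r*np.cos(A),y+r*np.sin(A),np.full(48,z0+z)]) for z,r in pr]
    out=np.zeros((480,640),np.uint8)
    if 'lid' in name:
        f=[rings[0],rings[1]]; k=proj(c,np.c_[x+pr[2][1]*np.cos(A),y+pr[2][1]*np.sin(A),np.full(48,z0+pr[1][0])])
        pairs=[(f[0],f[1]),(k,rings[2])]
    else: pairs=list(zip(rings[:-1],rings[1:]))
    return pairs
S=8
def raster(pairs,u0,v0,n):
    im=np.zeros((n*S,n*S),np.uint8)
    for a,b in pairs:
        h=cv2.convexHull(np.r_[a,b].astype(np.float32))
        cv2.fillConvexPoly(im,np.round(((h[:,0]-[u0,v0]+.5)*S)*16).astype(np.int32),255,shift=4)
    return cv2.resize(im,(n,n),interpolation=cv2.INTER_AREA)/255.
def pick(c,name,near=None):
    ms=masks_of(c,name)
    if near is not None:
        ms=[m for m in ms if np.hypot(*(np.array(m['at'])-near))<25]
    return ms[0] if ms else None
def fit(obs,name,z0,x0):
    # obs list of (cam, region)
    def cost(p):
        e=0
        for c,m in obs:
            u,v=np.array(np.nonzero(m)).mean(1)[::-1];n=110
            u0,v0=int(u)-n//2,int(v)-n//2
            r=raster(sil(c,name,p[0],p[1],z0),u0,v0,n)
            M=np.zeros((n,n));a,b=max(v0,0),max(u0,0);sub=m[a:v0+n,b:u0+n];M[a-v0:a-v0+sub.shape[0],b-u0:b-u0+sub.shape[1]]=sub
            e+=((M-r)**2).sum()/M.sum()
        return e/len(obs)
    best=minimize(cost,x0,method='Nelder-Mead',options=dict(initial_simplex=np.array([x0,[x0[0]+.008,x0[1]],[x0[0],x0[1]+.008]]),xatol=1e-4,fatol=1e-5))
    return best.x,best.fun
def ray(c,uv,z):
    K,T=np.array(c['intrinsics']),np.array(c['camera_from_world'])
    d=T[:3,:3].T@np.linalg.solve(K,[uv[0],uv[1],1]);o=-T[:3,:3].T@T[:3,3]
    return (o+d*(z-o[2])/d[2])[:2]
def locate(cams,name,z0=0,near={}):
    obs=[]
    for c,k in cams:
        m=pick(c,name,near.get(k))
        if m is None: print(name,k,'none');continue
        obs.append((c,m['region'])); 
        g=ray(c,m['at'],z0+P[name][-1][0]/2)
        x,f=fit([obs[-1]],name,z0,g);print(name,k,np.round(m['at']),x.round(4),round(f,3),'area',int(m['region'].sum()),end=' | ')
    x,f=fit(obs,name,z0,x);print('BOTH',x.round(4),round(f,3));return x
E
python3 - <<'E'
from h import *
t,s=camera('top'),camera('scene');cams=[(t,'t'),(s,'s')]
near={'small_lid_mid':{'t':(417,269),'s':(214,263)},'wide_cup_mid':{'t':(338,274)},'small_saucer':{'t':(415,196),'s':(221,321)}}
R={}
for n in P: R[n]=locate(cams,n,0,near.get(n,{})).tolist()
pickle.dump(R,open('R.pkl','wb'))
f=cv2.resize(t['frame'][150:350,200:520,::-1],None,fx=2.5,fy=2.5,interpolation=cv2.INTER_CUBIC)
for n in R:
    for a,b in sil(t,n,*R[n],0):
        for r in (a,b): cv2.polylines(f,[np.round((r-[200,150]+.5)*2.5).astype(int)],True,(0,255,0),1)
cv2.imwrite('pics/crop1.png',f)
g=cv2.resize(s['frame'][170:350,80:480,::-1],None,fx=2,fy=2,interpolation=cv2.INTER_CUBIC)
for n in R:
    for a,b in sil(s,n,*R[n],0):
        for r in (a,b): cv2.polylines(g,[np.round((r-[80,170]+.5)*2).astype(int)],True,(0,255,0),1)
cv2.imwrite('pics/crop2.png',g)
E
```

```text
wide_cup_mid t [335. 275.] [ 0.4672 -0.0264] 0.031 area 732 | wide_cup_mid s [300. 233.] [ 0.4657 -0.0243] 0.014 area 911 | BOTH [ 0.4667 -0.0253] 0.036
tall_cup_mid t [310. 195.] [0.6441 0.0164] 0.05 area 541 | tall_cup_mid s [347. 284.] [0.6432 0.0197] 0.028 area 1010 | BOTH [0.6438 0.0178] 0.071
wide_lid_mid t [232. 193.] [0.6637 0.2017] 0.059 area 630 | wide_lid_mid s [436. 282.] [0.6653 0.2037] 0.055 area 703 | BOTH [0.6648 0.2025] 0.071
small_lid_mid t [416. 269.] [ 0.4712 -0.2131] 0.032 area 454 | small_lid_mid s [214. 261.] [ 0.4705 -0.2111] 0.056 area 407 | BOTH [ 0.471  -0.2119] 0.057
large_saucer t [232. 291.] [0.4407 0.1991] 0.02 area 2255 | large_saucer s [391. 216.] [0.439  0.2037] 0.023 area 1258 | BOTH [0.44   0.2009] 0.046
small_saucer t [414. 194.] [ 0.6424 -0.2205] 0.027 area 1193 | small_saucer s [223. 321.] [ 0.6415 -0.2176] 0.015 area 1603 | BOTH [ 0.6419 -0.219 ] 0.035
mug t [507. 217.] [ 0.5645 -0.4131] 0.1 area 1551 | mug s [107. 305.] [ 0.5644 -0.4096] 0.1 area 2771 | BOTH [ 0.5639 -0.4108] 0.115
brush_pot t [311. 192.] [0.6233 0.0137] 1.417 area 553 | brush_pot s [482. 188.] [0.4641 0.4117] 0.115 area 1668 | BOTH [0.4641 0.4117] 0.557
glue_bottle t [127. 206.] [0.6425 0.43  ] 0.073 area 538 | glue_bottle s [534. 242.] [0.6395 0.4345] 0.092 area 822 | BOTH [0.6427 0.4309] 0.095
```

View pics/crop1.png

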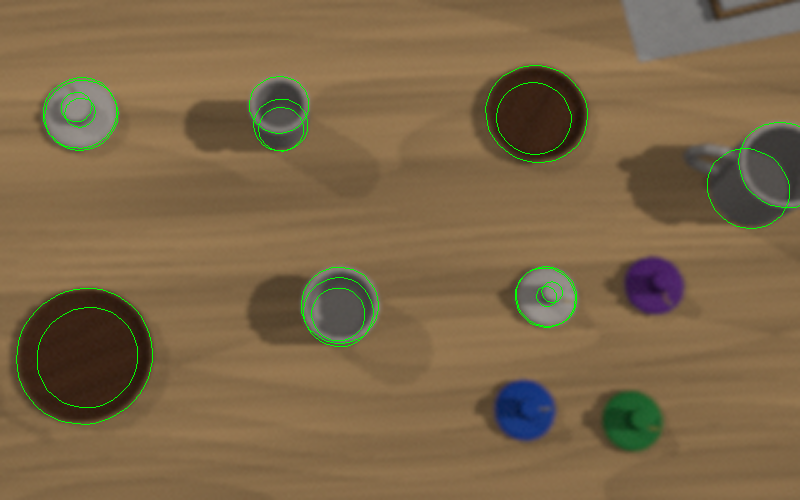

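View pics/crop2.png

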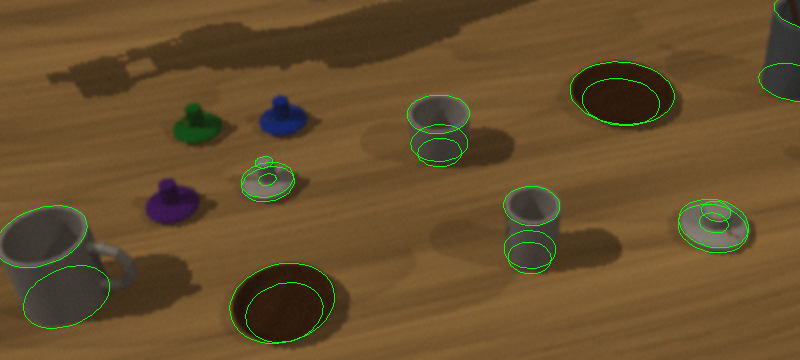

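```bash
cat > to.py <<'E'
import sys,numpy as np
from bench import read_state
from scipy.spatial.transform import Rotation as R
# target x y z yaw(deg of tool x)
x,y,z,yaw=map(float,sys.argv[1:5])
s=read_state();r=R.from_quat(s['eef_rot']);p=np.array(s['ee_pos'])
a=np.radians(yaw);t=R.from_matrix(np.array([[np.cos(a),np.sin(a),0],[np.sin(a),-np.cos(a),0],[0,0,-1]]))
print('t',round(s['time'],2),'pos',p.round(4),'yaw',round(np.degrees(np.arctan2(*r.as_matrix()[[1,0],0])),2),'w',round(s['width'],4),'F',np.round(s['ft_force'],1),'q',np.round(s['joint_positions'],2))
print('shift cm',(r.inv().apply(np.array([x,y,z])-p)*100).round(2),'turn',(r.inv()*t).as_rotvec().round(3))
E
python3 to.py 0.4665 -0.0253 0.2 90
```

```text
t 2.0 pos [ 0.1642 -0.6031  0.2226] yaw 15.23 w 0.0865 F [ 0.1 -0.5 -0.3] q [ 1.28  0.33 -0.06  1.46  0.02  1.35 -0.09]
shift cm [ 44.34 -47.81   2.25] turn [ 0.     0.    -1.305]
```

Emit:
play_rows(moves=[[[5, -5, 0], [0, 0, -0.15], 8.7], [[10, -10.5, 0], [0, 0, -0.32], 8.7], [[15, -16, 1], [0, 0, -0.5], 8.7], [[20, -21.5, 1.5], [0, 0, -0.67], 8.7], [[25, -27, 2], [0, 0, -0.84], 8.7], [[30, -32, 2.2], [0, 0, -1.0], 8.7], [[34.5, -37, 2.2], [0, 0, -1.15], 8.7], [[39, -42, 2.2], [0, 0, -1.305], 8.7]], grip_force=15)

```text
time: 3.0
ee_pos: [0.397, -0.1594, 0.2017]
eef_rot: [0.705, 0.709, -0.0, 0.001]
ft_force: [0.7, -1.2, 0.5]
width: 0.0871
```

```bash
python3 to.py 0.4665 -0.0253 0.12 90
```

```text
t 3.0 pos [ 0.397  -0.1594  0.2017] yaw 90.27 w 0.0871 F [ 0.7 -1.2  0.5] q [ 0.87 -0.07 -0.56  1.95 -0.04  1.25  0.33]
shift cm [13.39  7.01  8.16] turn [0.001 0.001 0.005]
```

Emit:
play_rows(moves=[[[0, 0, 0], [0, 0, 0], 8.7], [[0, 0, 0], [0, 0, 0], 8.7]])

```text
time: 3.25
ee_pos: [0.3962, -0.1616, 0.2015]
eef_rot: [0.707, 0.707, -0.0, 0.0]
ft_force: [0.1, -1.3, 0.6]
width: 0.0871
```

```bash
python3 to.py 0.4665 -0.0253 0.12 90
```

```text
t 3.25 pos [ 0.3962 -0.1616  0.2015] yaw 89.97 w 0.0871 F [ 0.1 -1.3  0.6] q [ 0.87 -0.07 -0.56  1.95 -0.04  1.25  0.33]
shift cm [13.64  7.03  8.14] turn [ 0.     0.001 -0.001]
```

Emit:
play_rows(moves=[[[4.5, 2.4, 2], [0, 0, 0], 8.7], [[9, 4.7, 4], [0, 0, 0], 8.7], [[13.64, 7.03, 6], [0, 0, 0], 8.7], [[13.64, 7.03, 8.14], [0, 0, 0], 8.7], [[13.64, 7.03, 11.5], [0, 0, 0], 8.7], [[13.64, 7.03, 14.5], [0, 0, 0], 8.7], [[13.64, 7.03, 17.5], [0, 0, 0], 8.7], [[13.64, 7.03, 18.1], [0, 0, 0], 8.7]])

```text
time: 4.25
ee_pos: [0.4652, -0.0262, 0.0187]
eef_rot: [0.708, 0.706, -0.001, -0.001]
ft_force: [-0.7, -0.2, 0.6]
width: 0.0872
```

Emit:
play_rows(moves=[[[0, 0, 0], [0, 0, 0], 7.6], [[0, 0, 0], [0, 0, 0], 7.2], [[0, 0, 0], [0, 0, 0], 6.8], [[0, 0, 0], [0, 0, 0], 6.4], [[0, 0, 0], [0, 0, 0], 6.0], [[0, 0, 0], [0, 0, 0], 5.5]])

```text
time: 5.0
ee_pos: [0.467, -0.0249, 0.0207]
eef_rot: [0.707, 0.707, 0.0, 0.0]
ft_force: [0.1, -0.1, 3.6]
width: 0.0623
```

```bash
python3 - <<'E'
from h import *
t,s=camera('top'),camera('scene')
cv2.imwrite('pics/g1.png',np.hstack([cv2.resize(c['frame'][a:a+150,b:b+200,::-1],None,fx=2,fy=2) for c,a,b in((t,190,230),(s,150,200))]))
E
python3 to.py 0.4665 -0.0253 0.12 90
```

```text
t 5.1 pos [ 0.467  -0.0249  0.0207] yaw 90.0 w 0.0627 F [-0.1 -0.9  5.3] q [ 0.61  0.3  -0.71  2.04  0.25  0.89 -0.25]
shift cm [-0.05 -0.05 -9.93] turn [ 0.001  0.    -0.   ]
```

View pics/g1.png

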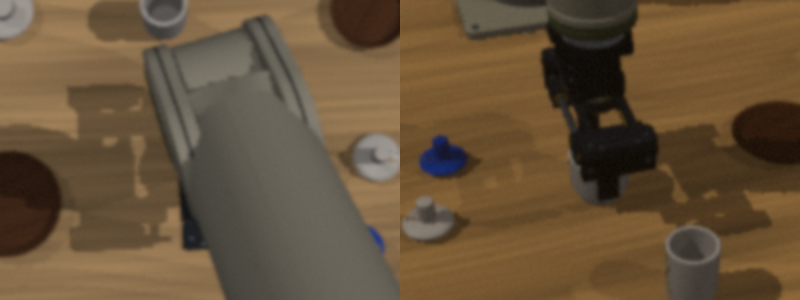

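Emit:
play_rows(moves=[[[0, 0, -0.5], [0, 0, 0], 5.5], [[0, 0, -2], [0, 0, 0], 5.5], [[0, 0, -4], [0, 0, 0], 5.5], [[2, -0.2, -5], [0, 0, 0], 5.5], [[5.5, -0.6, -5], [0, 0, 0], 5.5], [[9.5, -1.1, -5], [0, 0, 0], 5.5], [[13.5, -1.6, -5], [0, 0, 0], 5.5], [[17.5, -2.1, -5], [0, 0, 0], 5.5]], grip_force=20)

```text
time: 6.1
ee_pos: [0.4447, 0.1525, 0.0708]
eef_rot: [0.707, 0.707, 0.0, 0.0]
ft_force: [0.4, -0.5, -1.8]
width: 0.0628
```

Emit:
play_rows(moves=[[[3.2, -0.4, 0], [0, 0, 0], 5.5], [[4.6, -0.5, 0], [0, 0, 0], 5.5], [[5.1, -0.55, 0], [0, 0, 0], 5.5], [[5.1, -0.55, 0], [0, 0, 0], 5.5]])

```text
time: 6.6
ee_pos: [0.4402, 0.2006, 0.0703]
eef_rot: [0.707, 0.707, -0.0, 0.0]
ft_force: [0.5, -0.5, -1.1]
width: 0.0625
```

```bash
python3 to.py 0.4404 0.2012 0.0275 90; python3 - <<'E'
from h import *
t,s=camera('top'),camera('scene')
cv2.imwrite('pics/g2.png',np.hstack([cv2.resize(c['frame'][a:a+150,b:b+200,::-1],None,fx=2,fy=2) for c,a,b in((t,210,130),(s,120,300))]))
E
```

```text
t 6.6 pos [0.4402 0.2006 0.0703] yaw 89.96 w 0.0625 F [ 0.5 -0.5 -1.1] q [ 0.27  0.29 -0.87  1.96  0.26  1.01 -0.72]
shift cm [0.07 0.02 4.28] turn [-0.     0.001 -0.001]
```

View pics/g2.png

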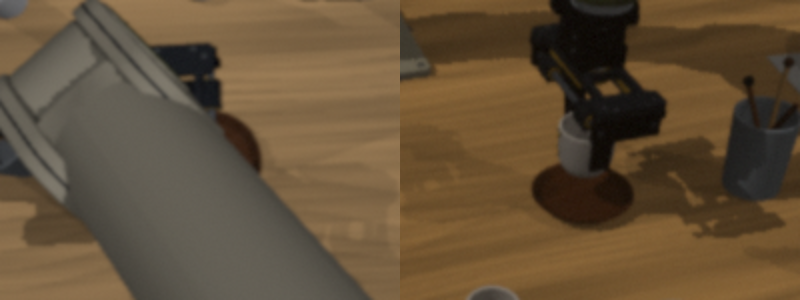

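Cup is held upright above the large saucer. Lowering gently.

Emit:
play_rows(moves=[[[0, 0, 1.5], [0, 0, 0], 5.5], [[0, 0, 3], [0, 0, 0], 5.5], [[0, 0, 3.7], [0, 0, 0], 5.5], [[0, 0, 4.0], [0, 0, 0], 5.5], [[0, 0, 4.15], [0, 0, 0], 5.5], [[0, 0, 4.2], [0, 0, 0], 5.5], [[0, 0, 4.25], [0, 0, 0], 5.5], [[0, 0, 4.3], [0, 0, 0], 5.5]])

```text
time: 7.7
ee_pos: [0.4403, 0.2012, 0.0276]
eef_rot: [0.707, 0.707, 0.0, 0.0]
ft_force: [-0.3, -0.2, -1.3]
width: 0.0628
```

```bash
python3 to.py 0.4404 0.2012 0.0265 90
```

```text
t 7.7 pos [0.4403 0.2012 0.0276] yaw 90.0 w 0.0628 F [-0.3 -0.2 -1.3] q [ 0.23  0.36 -0.84  1.99  0.33  0.93 -0.78]
shift cm [-0.    0.01  0.11] turn [ 0.  0. -0.]
```

Emit:
play_rows(moves=[[[0, 0, 0.03], [0, 0, 0], 5.5], [[0, 0, 0.06], [0, 0, 0], 5.5], [[0, 0, 0.09], [0, 0, 0], 5.5], [[0, 0, 0.09], [0, 0, 0], 5.5]])

```text
time: 8.2
ee_pos: [0.4402, 0.2012, 0.0268]
eef_rot: [0.707, 0.707, -0.0, 0.0]
ft_force: [-3.1, -1.2, 5.2]
width: 0.0629
```

Emit:
play_rows(moves=[[[0, 0, 0], [0, 0, 0], 6.5], [[0, 0, 0], [0, 0, 0], 6.8], [[0, 0, 0], [0, 0, 0], 7.5], [[0, 0, 0], [0, 0, 0], 8.7], [[0, 0, -2], [0, 0, 0], 8.7], [[0, 0, -5], [0, 0, 0], 8.7], [[0, 0, -9], [0, 0, 0], 8.7], [[0, 0, -12], [0, 0, 0], 8.7]])

```text
time: 9.2
ee_pos: [0.4404, 0.2018, 0.1494]
eef_rot: [0.707, 0.707, 0.001, 0.001]
ft_force: [0.9, -0.8, -0.1]
width: 0.0866
```

```bash
python3 to.py 0.6436 0.0178 0.15 90; python3 to.py 0.6436 0.0178 0.03 90
```

```text
t 9.2 pos [0.4404 0.2018 0.1494] yaw 90.04 w 0.0866 F [ 0.9 -0.8 -0.1] q [ 0.33  0.17 -0.91  1.88  0.15  1.16 -0.64]
shift cm [-18.41  20.31  -0.03] turn [ 0.002 -0.001  0.001]
t 9.2 pos [0.4404 0.2018 0.1494] yaw 90.04 w 0.0866 F [ 0.9 -0.8 -0.1] q [ 0.33  0.17 -0.91  1.88  0.15  1.16 -0.64]
shift cm [-18.42  20.28  11.97] turn [ 0.002 -0.001  0.001]
```

Emit:
play_rows(moves=[[[-3, 3.5, 0], [0, 0, 0], 8.7], [[-7, 7.5, 0], [0, 0, 0], 8.7], [[-11, 12, 0], [0, 0, 0], 8.7], [[-15, 16.5, 0], [0, 0, 0], 8.7], [[-18.4, 20.3, 0], [0, 0, 0], 8.7], [[-18.4, 20.3, 0], [0, 0, 0], 8.7], [[-18.4, 20.3, 0], [0, 0, 0], 8.7]])

```text
time: 10.07
ee_pos: [0.643, 0.018, 0.1475]
eef_rot: [0.707, 0.707, 0.001, -0.0]
ft_force: [0.2, 0.3, -0.8]
width: 0.087
```

```bash
python3 to.py 0.6436 0.0178 0.03 90; python3 - <<'E'
from h import *
t,s=camera('top'),camera('scene');cams=[(t,'t'),(s,'s')]
locate(cams,'wide_cup_mid',.006,{'t':(232,294),'s':(390,210)})
locate(cams,'large_saucer',0)
cv2.imwrite('pics/g3.png',np.hstack([cv2.resize(c['frame'][a:a+150,b:b+200,::-1],None,fx=2,fy=2) for c,a,b in((t,210,130),(s,150,300))]))
E
```

```text
t 10.07 pos [0.643  0.018  0.1475] yaw 90.04 w 0.087 F [ 0.2  0.3 -0.8] q [ 0.43  0.52 -0.72  1.47  0.35  1.28 -0.33]
shift cm [-0.04  0.06 11.75] turn [ 0.    -0.001  0.001]
wide_cup_mid t [232. 292.] [0.4397 0.1986] 0.018 area 814 | wide_cup_mid s [395. 202.] [0.4368 0.2027] 0.405 area 574 | BOTH [0.4395 0.2   ] 0.245
large_saucer t [245. 295.] [0.4405 0.1991] 0.626 area 1424 | large_saucer s [406. 222.] [0.4397 0.2076] 2.761 area 334 | BOTH [0.4401 0.2014] 1.726
```

View pics/g3.png

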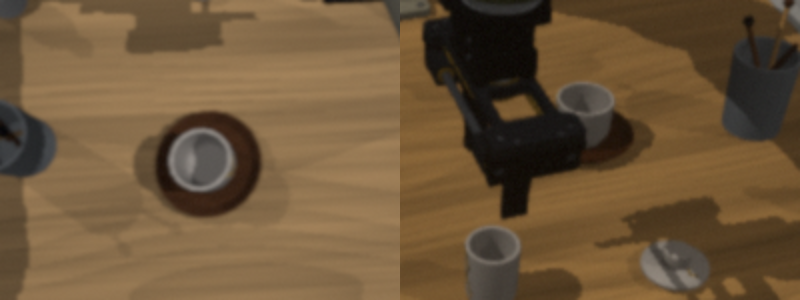

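Emit:
play_rows(moves=[[[0, 0.05, 3], [0, 0, 0], 8.7], [[0, 0.05, 6], [0, 0, 0], 8.7], [[0, 0.05, 9], [0, 0, 0], 8.7], [[0, 0.05, 11.2], [0, 0, 0], 8.7], [[0, 0.05, 11.75], [0, 0, 0], 8.0], [[0, 0.05, 11.75], [0, 0, 0], 7.0], [[0, 0.05, 11.75], [0, 0, 0], 6.2], [[0, 0.05, 11.75], [0, 0, 0], 5.7]], grip_force=15)

```text
time: 11.38
ee_pos: [0.6442, 0.0172, 0.0299]
eef_rot: [0.707, 0.707, 0.0, 0.001]
ft_force: [0.9, 0.1, -0.4]
width: 0.0607
```

Emit:
play_rows(moves=[[[0, 0, 0], [0, 0, 0], 5.5], [[0, 0, 0], [0, 0, 0], 5.3], [[0, 0, 0], [0, 0, 0], 5.1], [[0, 0, 0], [0, 0, 0], 4.9], [[0, 0, 0], [0, 0, 0], 4.6], [[0, 0, 0], [0, 0, 0], 4.4], [[0, 0, 0], [0, 0, 0], 4.4]])

```text
time: 12.25
ee_pos: [0.6438, 0.0172, 0.0291]
eef_rot: [0.707, 0.707, 0.0, 0.0]
ft_force: [1.5, 0.1, 0.2]
width: 0.0505
```

```bash
python3 to.py 0.6423 -0.2190 0.08 90; python3 - <<'E'
from h import *
t,s=camera('top'),camera('scene')
cv2.imwrite('pics/g4.png',np.hstack([cv2.resize(c['frame'][a:a+150,b:b+200,::-1],None,fx=2,fy=2) for c,a,b in((t,110,230),(s,200,250))]))
E
```

```text
t 12.25 pos [0.6438 0.0172 0.0291] yaw 90.0 w 0.0505 F [1.5 0.1 0.2] q [ 0.4   0.64 -0.67  1.57  0.43  1.08 -0.38]
shift cm [-23.62  -0.15  -5.09] turn [ 0.  0. -0.]
```

View pics/g4.png

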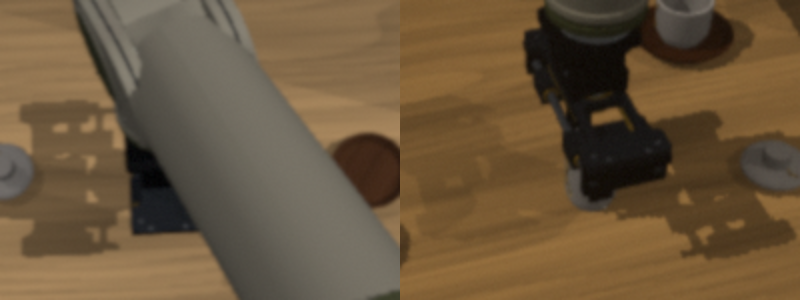

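Emit:
play_rows(moves=[[[0, 0, -0.5], [0, 0, 0], 4.4], [[0, 0, -2], [0, 0, 0], 4.4], [[0, 0, -4], [0, 0, 0], 4.4], [[-2, 0, -5], [0, 0, 0], 4.4], [[-5.5, -0.1, -5], [0, 0, 0], 4.4], [[-9.5, -0.1, -5], [0, 0, 0], 4.4], [[-13.5, -0.15, -5], [0, 0, 0], 4.4], [[-17.5, -0.18, -5], [0, 0, 0], 4.4]], grip_force=20)

```text
time: 13.35
ee_pos: [0.6414, -0.1612, 0.0797]
eef_rot: [0.708, 0.707, -0.0, 0.001]
ft_force: [0.1, 0.3, -1.5]
width: 0.0506
```

Emit:
play_rows(moves=[[[-3.5, 0, 0], [0, 0, 0], 4.4], [[-5.5, 0, 0], [0, 0, 0], 4.4], [[-6.2, 0, 0], [0, 0, 0], 4.4], [[-6.2, 0, 0], [0, 0, 0], 4.4]])

```text
time: 13.85
ee_pos: [0.6419, -0.219, 0.0791]
eef_rot: [0.707, 0.707, 0.0, -0.0]
ft_force: [0.7, 2.0, -0.8]
width: 0.0508
```

```bash
python3 to.py 0.6420 -0.2198 0.0355 90; python3 - <<'E'
from h import *
t,s=camera('top'),camera('scene')
cv2.imwrite('pics/g5.png',np.hstack([cv2.resize(c['frame'][a:a+150,b:b+200,::-1],None,fx=2,fy=2) for c,a,b in((t,110,330),(s,220,120))]))
E
```

```text
t 13.85 pos [ 0.6419 -0.219   0.0791] yaw 90.03 w 0.0508 F [ 0.7  2.  -0.8] q [ 0.7   0.64 -0.63  1.44  0.39  1.2   0.02]
shift cm [-0.08  0.01  4.36] turn [ 0.    -0.001  0.001]
```

View pics/g5.png

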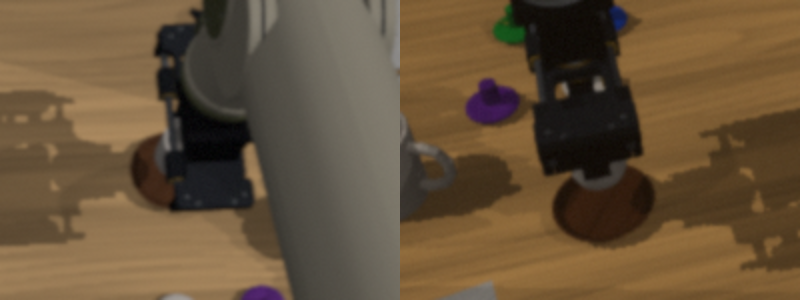

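Emit:
play_rows(moves=[[[-0.08, 0, 1.5], [0, 0, 0], 4.4], [[-0.08, 0, 3], [0, 0, 0], 4.4], [[-0.08, 0, 3.8], [0, 0, 0], 4.4], [[-0.08, 0, 4.15], [0, 0, 0], 4.4], [[-0.08, 0, 4.25], [0, 0, 0], 4.4], [[-0.08, 0, 4.3], [0, 0, 0], 4.4], [[-0.08, 0, 4.35], [0, 0, 0], 4.4], [[-0.08, 0, 4.35], [0, 0, 0], 4.4]])

```text
time: 14.95
ee_pos: [0.6419, -0.2207, 0.0357]
eef_rot: [0.707, 0.707, 0.0, 0.0]
ft_force: [-0.0, 0.1, -1.3]
width: 0.0507
```

```bash
python3 to.py 0.6420 -0.2198 0.0351 90
```

```text
t 14.95 pos [ 0.6419 -0.2207  0.0357] yaw 90.0 w 0.0507 F [-0.   0.1 -1.3] q [ 0.69  0.68 -0.62  1.47  0.42  1.13  0.  ]
shift cm [0.09 0.01 0.06] turn [ 0.  0. -0.]
```

Emit:
play_rows(moves=[[[0, 0, 0.03], [0, 0, 0], 4.4], [[0, 0, 0.06], [0, 0, 0], 4.4], [[0, 0, 0.06], [0, 0, 0], 4.4]])

```text
time: 15.32
ee_pos: [0.6419, -0.2207, 0.0351]
eef_rot: [0.707, 0.707, -0.0, 0.0]
ft_force: [0.4, -1.0, -0.1]
width: 0.0508
```

Emit:
play_rows(moves=[[[0, 0, 0.03], [0, 0, 0], 4.4], [[0, 0, 0.03], [0, 0, 0], 4.4]])

```text
time: 15.58
ee_pos: [0.642, -0.2207, 0.0351]
eef_rot: [0.707, 0.707, 0.0, 0.0]
ft_force: [-1.1, 0.3, 6.2]
width: 0.0506
```

Contact. Release, rise, and move clear to the wide lid.

Emit:
play_rows(moves=[[[0, 0, 0], [0, 0, 0], 5.3], [[0, 0, 0], [0, 0, 0], 5.7], [[0, 0, 0], [0, 0, 0], 6.5], [[0, 0, 0], [0, 0, 0], 7.5], [[0, 0, -2], [0, 0, 0], 8], [[0, 0, -6], [0, 0, 0], 8], [[0, 0, -9], [0, 0, 0], 8], [[0, 0, -12], [0, 0, 0], 8]])

```text
time: 16.58
ee_pos: [0.6422, -0.2205, 0.1575]
eef_rot: [0.707, 0.707, 0.0, 0.001]
ft_force: [0.0, -1.0, 0.5]
width: 0.08
```

Emit:
play_rows(moves=[[[5.5, 0.3, 0], [0, 0, 0], 6], [[11, 0.6, 0], [0, 0, 0], 6], [[17, 0.9, 0], [0, 0, 0], 6], [[23, 1.2, 0], [0, 0, 0], 6], [[29, 1.5, 0], [0, 0, 0], 6], [[35, 1.8, 0], [0, 0, 0], 6], [[40, 2, 0], [0, 0, 0], 6], [[40, 2, 0], [0, 0, 0], 6]])

```text
time: 17.58
ee_pos: [0.6604, 0.186, 0.1564]
eef_rot: [0.704, 0.71, 0.001, -0.001]
ft_force: [-0.1, -0.6, 0.9]
width: 0.0599
```

```bash
python3 to.py 0.6648 0.2025 0.016 90; python3 - <<'E'
from h import *
t,s=camera('top'),camera('scene');cams=[(t,'t'),(s,'s')]
locate(cams,'tall_cup_mid',.006,{'t':(415,190),'s':(221,300)})
locate(cams,'small_saucer',0,{'t':(415,196),'s':(221,321)})
locate(cams,'small_lid_mid',0,{'t':(416,269),'s':(214,261)})
locate(cams,'wide_lid_mid',0,{'t':(232,193),'s':(436,282)})
locate(cams,'wide_cup_mid',.006,{'t':(232,294),'s':(390,210)})
cv2.imwrite('pics/g6t.png',t['frame'][:,:,::-1])
cv2.imwrite('pics/g6.png',np.hstack([cv2.resize(c['frame'][a:a+150,b:b+200,::-1],None,fx=2,fy=2) for c,a,b in((t,110,330),(s,220,120))]))
E
```

```text
t 17.57 pos [0.6604 0.186  0.1564] yaw 90.44 w 0.0599 F [-0.1 -0.6  0.9] q [ 0.15  0.61 -0.74  1.33  0.4   1.35 -0.58]
shift cm [ 1.6   0.44 14.04] turn [ 0.001 -0.003  0.008]
tall_cup_mid t [416. 189.] [ 0.6416 -0.2213] 0.036 area 655 | tall_cup_mid s [221. 308.] [ 0.6405 -0.2182] 0.017 area 1211 | BOTH [ 0.6407 -0.2191] 0.057
small_saucer t [408. 202.] [ 0.642  -0.2207] 0.922 area 639 | small_saucer s [228. 326.] [ 0.6424 -0.2169] 0.804 area 903 | BOTH [ 0.6418 -0.2178] 0.904
small_lid_mid t [418. 267.] [ 0.4707 -0.2134] 0.022 area 453 | small_lid_mid s [215. 262.] [ 0.4705 -0.211 ] 0.098 area 390 | BOTH [ 0.4706 -0.2123] 0.077
wide_lid_mid t none
wide_lid_mid s [436. 283.] [0.6624 0.2046] 0.144 area 640 | BOTH [0.6624 0.2046] 0.144
wide_cup_mid t [233. 291.] [0.4398 0.1989] 0.02 area 815 | wide_cup_mid s [391. 206.] [0.4381 0.202 ] 0.037 area 780 | BOTH [0.44 0.2 ] 0.044
```

View pics/g6.png

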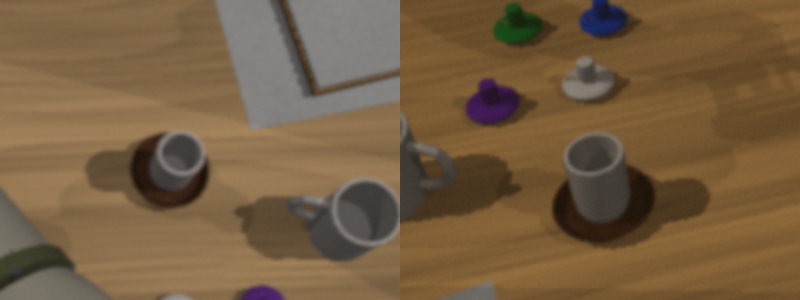

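Emit:
play_rows(moves=[[[0, 0, 0], [0, 0, 0], 6], [[0, 0, 0], [0, 0, 0], 6]])

```text
time: 18.42
ee_pos: [0.6618, 0.1795, 0.1546]
eef_rot: [0.707, 0.707, -0.0, 0.0]
ft_force: [0.1, -0.1, 0.1]
width: 0.0603
```

```bash
python3 to.py 0.6648 0.2027 0.0155 90; python3 - <<'E'
from h import *
s=camera('scene')
cv2.imwrite('pics/g7.png',cv2.resize(s['frame'][150:330,320:560,::-1],None,fx=3,fy=3))
E
```

```text
t 18.43 pos [0.6618 0.1795 0.1546] yaw 90.01 w 0.0603 F [ 0.1 -0.1  0.1] q [ 0.15  0.61 -0.73  1.34  0.41  1.34 -0.58]
shift cm [ 2.32  0.3  13.91] turn [0. 0. 0.]
```

View pics/g7.png

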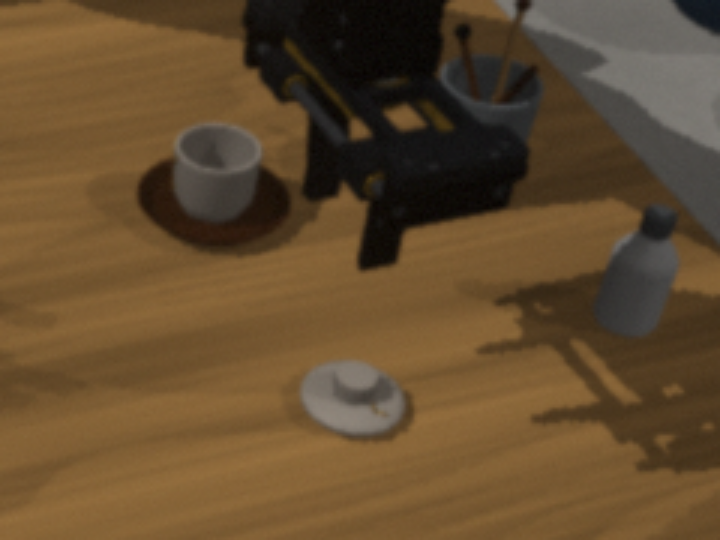

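Emit:
play_rows(moves=[[[1.2, 0.15, 3], [0, 0, 0], 6], [[2.32, 0.3, 6], [0, 0, 0], 6], [[2.32, 0.3, 9], [0, 0, 0], 6], [[2.32, 0.3, 11.5], [0, 0, 0], 6], [[2.32, 0.3, 12.8], [0, 0, 0], 6], [[2.32, 0.3, 13.4], [0, 0, 0], 6], [[2.32, 0.3, 13.7], [0, 0, 0], 6], [[2.32, 0.3, 13.7], [0, 0, 0], 6]], grip_force=12)

```text
time: 19.48
ee_pos: [0.6652, 0.2027, 0.0182]
eef_rot: [0.707, 0.707, 0.0, 0.0]
ft_force: [-0.5, -0.3, -0.3]
width: 0.06
```

```bash
python3 to.py 0.6648 0.2027 0.0155 90; python3 - <<'E'
from h import *
s=camera('scene')
cv2.imwrite('pics/g8.png',cv2.resize(s['frame'][190:310,370:530,::-1],None,fx=4,fy=4))
E
```

```text
t 19.48 pos [0.6652 0.2027 0.0182] yaw 90.0 w 0.06 F [-0.5 -0.3 -0.3] q [ 0.09  0.75 -0.68  1.42  0.49  1.14 -0.66]
shift cm [-0.   -0.04  0.27] turn [ 0.001 -0.    -0.   ]
```

View pics/g8.png

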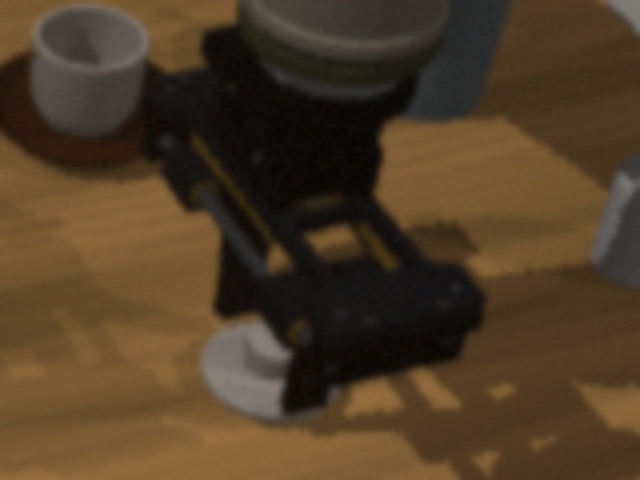

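Emit:
play_rows(moves=[[[0, 0, 0.13], [0, 0, 0], 6], [[0, 0, 0.24], [0, 0, 0], 5], [[0, 0, 0.24], [0, 0, 0], 4.2], [[0, 0, 0.24], [0, 0, 0], 3.6], [[0, 0, 0.24], [0, 0, 0], 3.2], [[0, 0, 0.24], [0, 0, 0], 2.9], [[0, 0, 0.24], [0, 0, 0], 2.5], [[0, 0, 0.24], [0, 0, 0], 2.2]])

```text
time: 20.52
ee_pos: [0.6649, 0.2026, 0.0152]
eef_rot: [0.707, 0.707, 0.0, 0.0]
ft_force: [0.5, -0.0, 0.4]
width: 0.0276
```

Emit:
play_rows(moves=[[[0, 0, 0], [0, 0, 0], 2.0], [[0, 0, 0], [0, 0, 0], 2.0]], grip_force=20)

```text
time: 20.78
ee_pos: [0.6649, 0.2026, 0.0152]
eef_rot: [0.707, 0.707, -0.0, 0.0]
ft_force: [0.9, 0.0, 0.6]
width: 0.0274
```

Emit:
play_rows(moves=[[[0, 0, -0.4], [0, 0, 0], 2.0], [[0, 0, -2], [0, 0, 0], 2.0], [[0, 0, -4.5], [0, 0, 0], 2.0], [[0, 0, -7], [0, 0, 0], 2.0], [[0, 0, -9], [0, 0, 0], 2.0], [[0, 0, -9.5], [0, 0, 0], 2.0], [[0, 0, -9.5], [0, 0, 0], 2.0]])

```text
time: 21.65
ee_pos: [0.6648, 0.2025, 0.1101]
eef_rot: [0.707, 0.707, -0.0, 0.0]
ft_force: [0.7, -0.3, -0.8]
width: 0.0275
```

```bash
python3 to.py 0.4402 0.2003 0.12 90; python3 - <<'E'
from h import *
s=camera('scene');t=camera('top')
g=s['frame'][140:320,320:560,::-1];cv2.imwrite('pics/g9.png',cv2.resize(g,None,fx=3,fy=3))
E
```

```text
t 21.65 pos [0.6648 0.2025 0.1101] yaw 90.0 w 0.0275 F [ 0.7 -0.3 -0.8] q [ 0.11  0.67 -0.72  1.35  0.44  1.28 -0.62]
shift cm [ -0.22 -22.46  -0.99] turn [-0.  0. -0.]
```

View pics/g9.png

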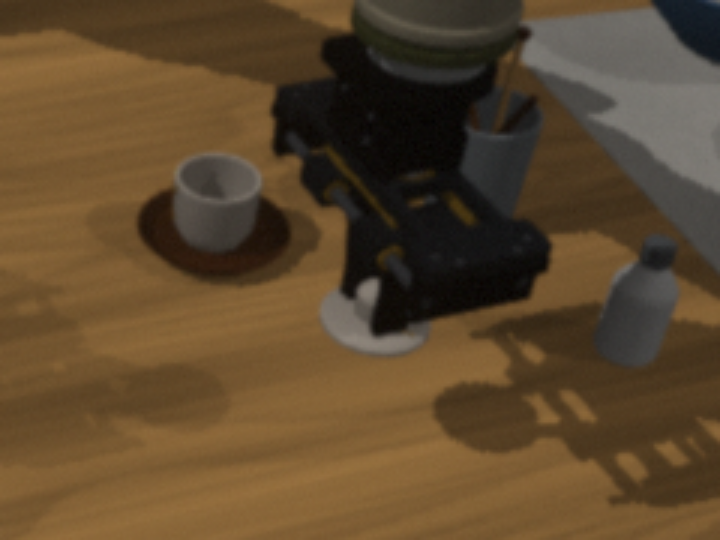

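Emit:
play_rows(moves=[[[0, -2, 0], [0, 0, 0], 2.0], [[0, -5.5, 0], [0, 0, 0], 2.0], [[-0.1, -9.5, 0], [0, 0, 0], 2.0], [[-0.1, -13.5, 0], [0, 0, 0], 2.0], [[-0.2, -17.5, 0], [0, 0, 0], 2.0], [[-0.23, -20.5, 0], [0, 0, 0], 2.0], [[-0.23, -22.2, 0], [0, 0, 0], 2.0], [[-0.23, -22.46, 0], [0, 0, 0], 2.0]])

```text
time: 22.75
ee_pos: [0.4393, 0.2, 0.1098]
eef_rot: [0.707, 0.707, -0.001, 0.0]
ft_force: [0.3, -0.9, 0.2]
width: 0.0273
```

Emit:
play_rows(moves=[[[0, 0, 0], [0, 0, 0], 2.0], [[0, 0, 1.3], [0, 0, 0], 2.0], [[0, 0, 2.3], [0, 0, 0], 2.0], [[0, 0, 2.3], [0, 0, 0], 2.0]])

```text
time: 23.25
ee_pos: [0.4396, 0.2001, 0.0859]
eef_rot: [0.707, 0.707, -0.001, -0.001]
ft_force: [-0.6, 0.9, -0.5]
width: 0.0274
```

```bash
python3 to.py 0.4402 0.2003 0.0685 90; python3 - <<'E'
from h import *
s=camera('scene');t=camera('top')
g=cv2.resize(s['frame'][140:260,320:480,::-1],None,fx=4,fy=4,interpolation=cv2.INTER_CUBIC);
p=np.array(read_state()['ee_pos']);zb=p[2]-.0152
for a,b in sil(s,'wide_lid_mid',p[0],p[1],zb)[:1]+sil(s,'wide_cup_mid',.4402,.2003,.006)[1:]:
    for r in(a,b): cv2.polylines(g,[np.round((r-[320,140]+.5)*4).astype(int)],True,(0,255,0),1)
cv2.imwrite('pics/g10.png',g)
E
```

```text
t 23.25 pos [0.4396 0.2001 0.0859] yaw 90.01 w 0.0274 F [-0.6  0.9 -0.5] q [ 0.28  0.26 -0.88  1.95  0.23  1.04 -0.7 ]
shift cm [0.02 0.07 1.74] turn [-0.002  0.     0.   ]
```

View pics/g10.png

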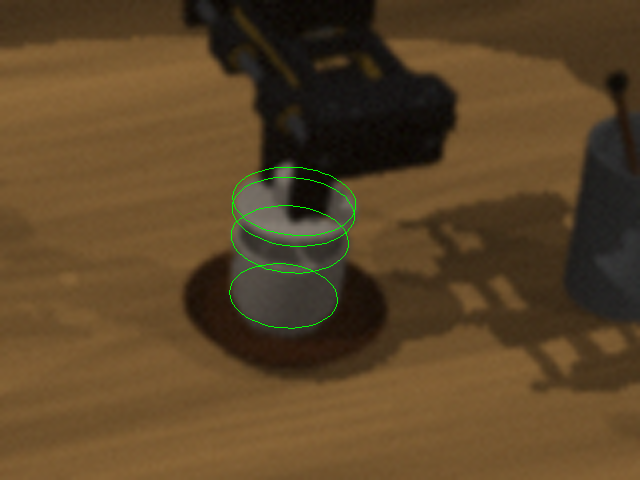

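Emit:
play_rows(moves=[[[0, 0.05, 0.5], [0, 0, 0], 2.0], [[0, 0.05, 0.9], [0, 0, 0], 2.0], [[0, 0.05, 1.05], [0, 0, 0], 2.0], [[0, 0.05, 1.2], [0, 0, 0], 2.0], [[0, 0.05, 1.3], [0, 0, 0], 2.0], [[0, 0.05, 1.4], [0, 0, 0], 2.0], [[0, 0.05, 1.5], [0, 0, 0], 2.0], [[0, 0.05, 1.5], [0, 0, 0], 2.0]])

```text
time: 24.35
ee_pos: [0.4407, 0.2003, 0.0721]
eef_rot: [0.707, 0.707, -0.0, 0.0]
ft_force: [-0.2, -0.3, -0.8]
width: 0.0273
```

Emit:
play_rows(moves=[[[0, 0, 0.05], [0, 0, 0], 2.0], [[0, 0, 0.1], [0, 0, 0], 2.0], [[0, 0, 0.15], [0, 0, 0], 2.0], [[0, 0, 0.18], [0, 0, 0], 2.0], [[0, 0, 0.18], [0, 0, 0], 2.0]])

```text
time: 24.98
ee_pos: [0.4407, 0.2003, 0.0704]
eef_rot: [0.707, 0.707, -0.0, 0.0]
ft_force: [-0.2, 0.0, -1.1]
width: 0.0273
```

Emit:
play_rows(moves=[[[0, 0, 0.05], [0, 0, 0], 2.0], [[0, 0, 0.1], [0, 0, 0], 2.0], [[0, 0, 0.15], [0, 0, 0], 2.0], [[0, 0, 0.17], [0, 0, 0], 2.0], [[0, 0, 0.17], [0, 0, 0], 2.0]])

```text
time: 25.6
ee_pos: [0.4407, 0.2003, 0.0687]
eef_rot: [0.707, 0.707, -0.0, 0.0]
ft_force: [0.9, 0.2, -0.4]
width: 0.027
```

Emit:
play_rows(moves=[[[0, 0, 0.03], [0, 0, 0], 2.0], [[0, 0, 0.04], [0, 0, 0], 2.0], [[0, 0, 0.04], [0, 0, 0], 2.0]])

```text
time: 25.98
ee_pos: [0.4408, 0.2003, 0.0683]
eef_rot: [0.707, 0.707, -0.0, 0.0]
ft_force: [-0.5, -1.3, -0.6]
width: 0.0273
```

Emit:
play_rows(moves=[[[0, 0, 0.03], [0, 0, 0], 2.0], [[0, 0, 0.03], [0, 0, 0], 2.0]])

```text
time: 26.22
ee_pos: [0.4408, 0.2003, 0.0682]
eef_rot: [0.707, 0.707, 0.0, 0.0]
ft_force: [-1.9, -0.4, 4.7]
width: 0.0272
```

Emit:
play_rows(moves=[[[0, 0, 0.03], [0, 0, 0], 2.0], [[0, 0, 0.03], [0, 0, 0], 2.0]])

```text
time: 26.48
ee_pos: [0.4409, 0.2004, 0.0682]
eef_rot: [0.707, 0.707, 0.0, 0.0]
ft_force: [-3.8, -2.2, 9.2]
width: 0.027
```

Contact at the expected height of 0.0682, so the lid is seated. Back off the press, release and rise.

Emit:
play_rows(moves=[[[0, 0, -0.03], [0, 0, 0], 2.0], [[0, 0, -0.03], [0, 0, 0], 3.0], [[0, 0, -0.03], [0, 0, 0], 3.6], [[0, 0, -0.03], [0, 0, 0], 5], [[0, 0, -1], [0, 0, 0], 5], [[0, 0, -3.5], [0, 0, 0], 5], [[0, 0, -6], [0, 0, 0], 5], [[0, 0, -8], [0, 0, 0], 5]])

```text
time: 27.48
ee_pos: [0.441, 0.2006, 0.1493]
eef_rot: [0.707, 0.707, 0.0, 0.0]
ft_force: [0.3, 0.0, -0.1]
width: 0.0504
```

Emit:
play_rows(moves=[[[-5, 0.3, 0], [0, 0, 0], 5], [[-10, 0.6, 0], [0, 0, 0], 5], [[-15, 1, 0], [0, 0, 0], 5], [[-20, 1.5, 0], [0, 0, 0], 5], [[-25, 2, 0], [0, 0, 0], 5], [[-30, 2.5, 0], [0, 0, 0], 5], [[-35, 3, 0], [0, 0, 0], 5], [[-38, 3, 0], [0, 0, 0], 5]])

```text
time: 28.48
ee_pos: [0.4707, -0.1823, 0.1483]
eef_rot: [0.708, 0.706, 0.0, 0.0]
ft_force: [-0.2, 0.5, -0.2]
width: 0.0501
```

Emit:
play_rows(moves=[[[0, 0, 0], [0, 0, 0], 5], [[0, 0, 0], [0, 0, 0], 5]])

```text
time: 28.72
ee_pos: [0.471, -0.1788, 0.1481]
eef_rot: [0.707, 0.707, 0.0, 0.0]
ft_force: [0.4, 0.1, 0.2]
width: 0.0499
```

```bash
python3 to.py 0.471 -0.2121 0.0147 90; python3 - <<'E'
from h import *
t,s=camera('top'),camera('scene')
P['seated']=[(.06,.034),(.067,.034)]
f=[]
for c,a,b in((t,250,190),(s,160,340)):
    g=cv2.resize(c['frame'][a:a+100,b:b+100,::-1],None,fx=4,fy=4,interpolation=cv2.INTER_CUBIC);f.append(g)
cv2.imwrite('pics/g11.png',np.hstack(f))
cv2.imwrite('pics/g12.png',np.hstack([cv2.resize(c['frame'][a:a+120,b:b+130,::-1],None,fx=3,fy=3) for c,a,b in((t,210,350),(s,190,150))]))
E
```

```text
t 28.73 pos [ 0.471  -0.1788  0.1481] yaw 90.04 w 0.0499 F [0.4 0.1 0.2] q [ 0.81  0.17 -0.59  1.85  0.1   1.15  0.19]
shift cm [-3.330e+00 -1.000e-02  1.334e+01] turn [ 0.001 -0.     0.001]
```

View pics/g11.png

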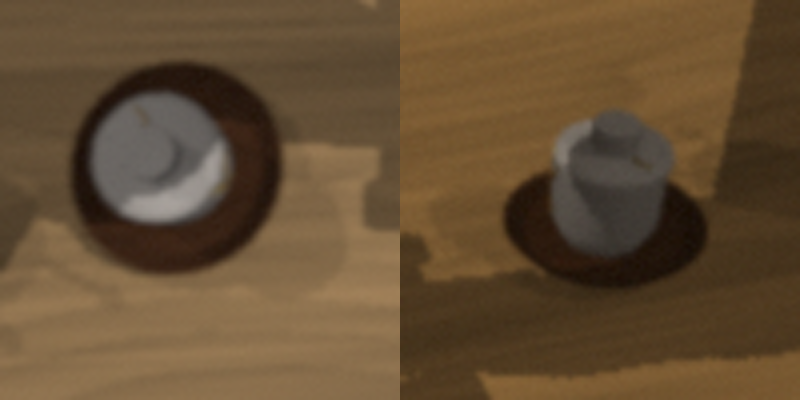

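View pics/g12.png

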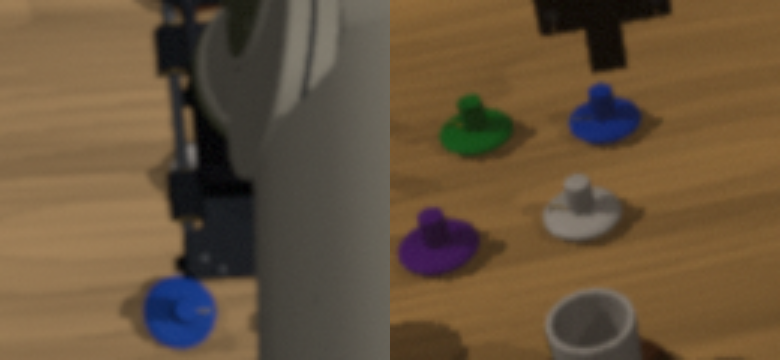

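Emit:
play_rows(moves=[[[-1.7, 0, 3], [0, 0, 0], 4.5], [[-3.33, 0, 6], [0, 0, 0], 4.5], [[-3.33, 0, 8], [0, 0, 0], 4.5], [[-3.33, 0, 10.5], [0, 0, 0], 4.5], [[-3.33, 0, 12], [0, 0, 0], 4.5], [[-3.33, 0, 12.8], [0, 0, 0], 4.5], [[-3.33, 0, 13.1], [0, 0, 0], 4.5], [[-3.33, 0, 13.1], [0, 0, 0], 4.5]], grip_force=12)

```text
time: 29.82
ee_pos: [0.4711, -0.2131, 0.0172]
eef_rot: [0.707, 0.707, 0.0, 0.0]
ft_force: [0.0, -0.4, 0.7]
width: 0.0452
```

```bash
python3 to.py 0.471 -0.2121 0.015 90; python3 - <<'E'
from h import *
s=camera('scene')
cv2.imwrite('pics/g13.png',cv2.resize(s['frame'][190:310,140:300,::-1],None,fx=4,fy=4))
E
```

```text
t 29.82 pos [ 0.4711 -0.2131  0.0172] yaw 90.01 w 0.0452 F [ 0.  -0.4  0.7] q [ 0.8   0.37 -0.53  1.93  0.23  0.9   0.15]
shift cm [ 0.1  -0.01  0.22] turn [0.001 0.    0.   ]
```

View pics/g13.png

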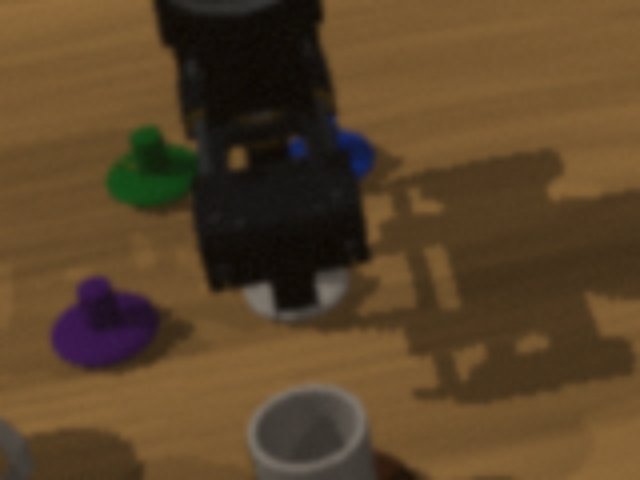

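Emit:
play_rows(moves=[[[0.08, 0, 0.1], [0, 0, 0], 4.5], [[0.08, 0, 0.2], [0, 0, 0], 4], [[0.08, 0, 0.2], [0, 0, 0], 3.3], [[0.08, 0, 0.2], [0, 0, 0], 2.7], [[0.08, 0, 0.2], [0, 0, 0], 2.2], [[0.08, 0, 0.2], [0, 0, 0], 1.9], [[0.08, 0, 0.2], [0, 0, 0], 1.5], [[0.08, 0, 0.2], [0, 0, 0], 1.2]])

```text
time: 30.88
ee_pos: [0.4708, -0.2122, 0.0147]
eef_rot: [0.707, 0.707, 0.0, 0.0]
ft_force: [0.7, -0.1, -0.9]
width: 0.0173
```

Emit:
play_rows(moves=[[[0, 0, 0], [0, 0, 0], 1.0], [[0, 0, 0], [0, 0, 0], 1.0]], grip_force=18)

```text
time: 31.12
ee_pos: [0.4708, -0.2122, 0.0147]
eef_rot: [0.707, 0.707, 0.0, 0.0]
ft_force: [0.7, 0.0, 0.3]
width: 0.0172
```

Emit:
play_rows(moves=[[[0, 0, -0.4], [0, 0, 0], 1.0], [[0, 0, -2], [0, 0, 0], 1.0], [[0, 0, -4.5], [0, 0, 0], 1.0], [[0, 0, -7], [0, 0, 0], 1.0], [[0, 0, -9.5], [0, 0, 0], 1.0], [[0, 0, -10.8], [0, 0, 0], 1.0], [[0, 0, -11], [0, 0, 0], 1.0], [[0, 0, -11], [0, 0, 0], 1.0]])

```text
time: 32.12
ee_pos: [0.4704, -0.2121, 0.1242]
eef_rot: [0.707, 0.707, -0.0, -0.0]
ft_force: [0.1, 0.4, 0.1]
width: 0.0174
```

Emit:
play_rows(moves=[[[-0.1, 2, 0], [0, 0, 0], 1.0], [[-0.3, 5, 0], [0, 0, 0], 1.0], [[-0.5, 8.5, 0], [0, 0, 0], 1.0], [[-0.6, 12, 0], [0, 0, 0], 1.0], [[-0.7, 15, 0], [0, 0, 0], 1.0], [[-0.77, 16.7, 0], [0, 0, 0], 1.0], [[-0.77, 17.1, 0], [0, 0, 0], 1.0], [[-0.77, 17.1, 0], [0, 0, 0], 1.0]])

```text
time: 33.12
ee_pos: [0.6411, -0.2197, 0.1239]
eef_rot: [0.707, 0.707, -0.0, -0.001]
ft_force: [-0.0, 0.1, 0.4]
width: 0.0176
```

Emit:
play_rows(moves=[[[0, 0, 1], [0, 0, 0], 1.0], [[0, 0, 2], [0, 0, 0], 1.0], [[0, 0, 2.4], [0, 0, 0], 1.0], [[0, 0, 2.4], [0, 0, 0], 1.0]])

```text
time: 33.62
ee_pos: [0.6414, -0.2199, 0.1003]
eef_rot: [0.707, 0.707, -0.0, -0.0]
ft_force: [-0.7, 0.5, -0.6]
width: 0.0178
```

```bash
python3 to.py 0.642 -0.2198 0.0837 90; python3 - <<'E'
from h import *
s=camera('scene');p=np.array(read_state()['ee_pos']);zb=p[2]-.0147
raw=cv2.resize(s['frame'][240:360,150:290,::-1],None,fx=4,fy=4,interpolation=cv2.INTER_CUBIC);g=raw.copy()
for a,b in sil(s,'small_lid_mid',p[0],p[1],zb)[:1]+sil(s,'tall_cup_mid',.642,-.2198,.006)[1:]:
    for r in(a,b): cv2.polylines(g,[np.round((r-[150,240]+.5)*4).astype(int)],True,(0,255,0),1)
cv2.imwrite('pics/g14.png',g)
E
```

```text
t 33.62 pos [ 0.6414 -0.2199  0.1003] yaw 89.99 w 0.0178 F [-0.7  0.5 -0.6] q [ 0.63  0.59 -0.52  1.42  0.3   1.21  0.07]
shift cm [0.01 0.06 1.66] turn [-0.001 -0.    -0.   ]
```

View pics/g14.png

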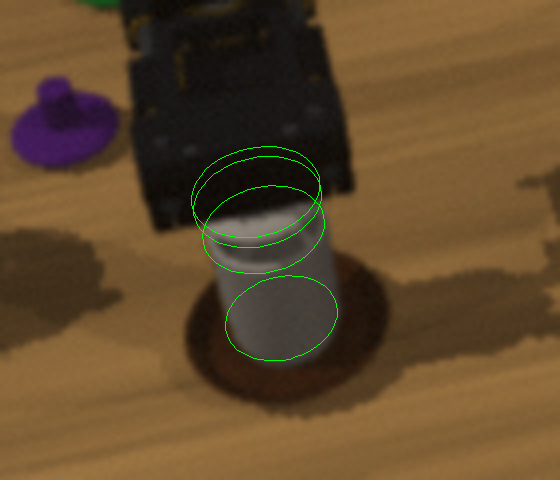

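Emit:
play_rows(moves=[[[0, 0.05, 0.5], [0, 0, 0], 1.0], [[0, 0.05, 0.8], [0, 0, 0], 1.0], [[0, 0.05, 0.95], [0, 0, 0], 1.0], [[0, 0.05, 1.1], [0, 0, 0], 1.0], [[0, 0.05, 1.2], [0, 0, 0], 1.0], [[0, 0.05, 1.3], [0, 0, 0], 1.0], [[0, 0.05, 1.4], [0, 0, 0], 1.0], [[0, 0.05, 1.4], [0, 0, 0], 1.0]])

```text
time: 34.67
ee_pos: [0.6422, -0.2199, 0.0867]
eef_rot: [0.707, 0.707, -0.0, 0.0]
ft_force: [0.0, -0.4, 0.6]
width: 0.0172
```

Emit:
play_rows(moves=[[[0, 0, 0.05], [0, 0, 0], 1.0], [[0, 0, 0.1], [0, 0, 0], 1.0], [[0, 0, 0.15], [0, 0, 0], 1.0], [[0, 0, 0.2], [0, 0, 0], 1.0], [[0, 0, 0.2], [0, 0, 0], 1.0]])

```text
time: 35.3
ee_pos: [0.6422, -0.2199, 0.0847]
eef_rot: [0.707, 0.707, -0.0, -0.0]
ft_force: [-0.4, -0.6, -1.1]
width: 0.0175
```

Emit:
play_rows(moves=[[[0, 0, 0.03], [0, 0, 0], 1.0], [[0, 0, 0.05], [0, 0, 0], 1.0], [[0, 0, 0.05], [0, 0, 0], 1.0]])

```text
time: 35.67
ee_pos: [0.6422, -0.2199, 0.0842]
eef_rot: [0.707, 0.707, -0.0, 0.0]
ft_force: [0.5, -0.1, -0.9]
width: 0.0176
```

Emit:
play_rows(moves=[[[0, 0, 0.03], [0, 0, 0], 1.0], [[0, 0, 0.04], [0, 0, 0], 1.0], [[0, 0, 0.04], [0, 0, 0], 1.0]])

```text
time: 36.05
ee_pos: [0.6423, -0.2199, 0.0839]
eef_rot: [0.707, 0.707, -0.0, 0.0]
ft_force: [0.8, 0.3, 0.2]
width: 0.0176
```

Emit:
play_rows(moves=[[[0, 0, 0.02], [0, 0, 0], 1.0], [[0, 0, 0.03], [0, 0, 0], 1.0]])

```text
time: 36.3
ee_pos: [0.6424, -0.2199, 0.0839]
eef_rot: [0.707, 0.707, 0.0, 0.0]
ft_force: [-0.3, 0.6, 3.0]
width: 0.0176
```

Contact at the expected height. Release and rise.

Emit:
play_rows(moves=[[[0, 0, 0], [0, 0, 0], 1.9], [[0, 0, 0], [0, 0, 0], 2.3], [[0, 0, 0], [0, 0, 0], 3.2], [[0, 0, 0], [0, 0, 0], 4.5], [[0, 0, -1], [0, 0, 0], 4.5], [[0, 0, -3.5], [0, 0, 0], 4.5], [[0, 0, -7], [0, 0, 0], 4.5], [[0, 0, -11], [0, 0, 0], 4.5]])

```text
time: 37.3
ee_pos: [0.642, -0.2198, 0.1951]
eef_rot: [0.707, 0.707, 0.0, -0.0]
ft_force: [0.8, -1.3, 0.5]
width: 0.0451
```

Emit:
play_rows(moves=[[[4, -1, 0], [0, 0, 0], 4.5], [[9, -2, 0], [0, 0, 0], 4.5], [[14, -3, 0], [0, 0, 0], 4.5], [[19, -4, 0], [0, 0, 0], 4.5], [[21, -4, 0], [0, 0, 0], 4.5], [[21, -4, 0], [0, 0, 0], 4.5], [[21, -4, 0], [0, 0, 0], 4.5]])

```text
time: 38.17
ee_pos: [0.6026, -0.0121, 0.1935]
eef_rot: [0.708, 0.706, -0.0, 0.0]
ft_force: [0.5, -0.2, 0.1]
width: 0.0451
```

```bash
python3 - <<'E'
from h import *
t,s=camera('top'),camera('scene');f=[]
for c,a,b in((t,140,360),(s,250,170)):
    f.append(cv2.resize(c['frame'][a:a+100,b:b+100,::-1],None,fx=4,fy=4,interpolation=cv2.INTER_CUBIC))
cv2.imwrite('pics/g15.png',np.hstack(f));cv2.imwrite('pics/g16.png',s['frame'][:,:,::-1]);cv2.imwrite('pics/g17.png',t['frame'][:,:,::-1])
locate([(t,'t'),(s,'s')],'small_lid_mid',.069,{'t':(416,189),'s':(221,290)})
locate([(t,'t'),(s,'s')],'wide_lid_mid',.053,{'t':(226,290),'s':(393,200)})
locate([(t,'t'),(s,'s')],'mug',0)
E
```

```text
small_lid_mid t [423. 185.] [ 0.6417 -0.223 ] 0.231 area 390 | small_lid_mid s [217. 298.] [ 0.6417 -0.2187] 0.097 area 594 | BOTH [ 0.6415 -0.2214] 0.2
wide_lid_mid t [225. 290.] [0.4405 0.1993] 0.033 area 872 | wide_lid_mid s [394. 200.] [0.4408 0.2033] 0.039 area 487 | BOTH [0.4407 0.2009] 0.069
mug t [506. 222.] [ 0.5645 -0.4129] 0.091 area 1575 | mug s [108. 306.] [ 0.5639 -0.4094] 0.101 area 2751 | BOTH [ 0.5637 -0.4102] 0.114
```

View pics/g15.png

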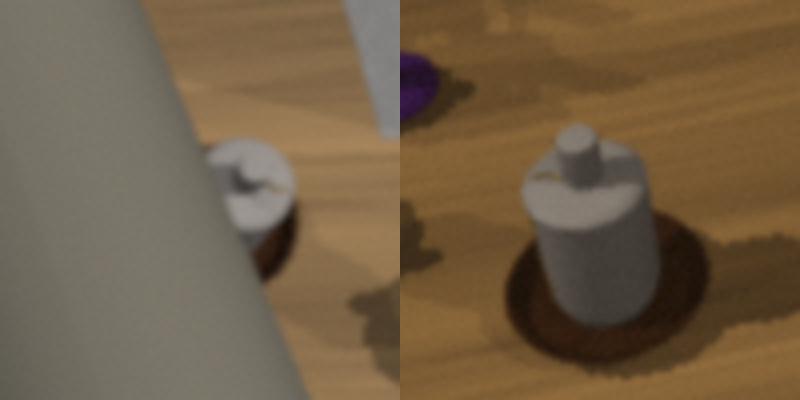

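View pics/g16.png

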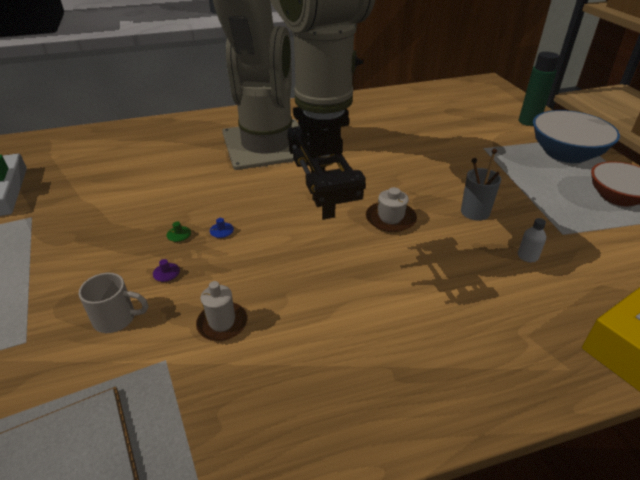

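Both cups stand lidded on their saucers (scene ~220,308 and 393,205), and the bystanders have not moved. I'll let the arm settle, then hand in.

Emit:
play_rows(moves=[[[0, 0, 0], [0, 0, 0], 4.5], [[0, 0, 0], [0, 0, 0], 4.5]])

```text
time: 38.83
ee_pos: [0.6022, -0.0099, 0.1935]
eef_rot: [0.707, 0.707, -0.0, 0.0]
ft_force: [-0.1, -0.6, 0.1]
width: 0.0454
```

```bash
python3 -c "
from bench import *
print(close_job())"
```

```text
the job is handed in; nothing more can be done
None
```

The job is handed in at about 39 s. Both cups went into their saucers first, the wide one in the large saucer and the tall one in the small. Then the wide lid and the white small lid were set on their own cups.

- **Cups:** each stands within about 1–2 mm of its saucer's centre in the camera fits.
- **Lids:** each met its rim within 0.2 mm of the height expected when seated. They look level in the pictures and sit within about 1–3 mm of the cup axis.
- **Forces:** the highest wrist force I read was about 10 N, while seating the wide lid.
- **Bystanders:** the brush pot, mug and glue bottle look unmoved. The mug's measured position changed by less than 1 mm; I judged the other two by eye.

**Checks that disagreed:**
- The two cameras differed by a steady 2–4 mm in y, so I worked from differences within one camera.
- The last top-view fit of the small lid was poor because the arm partly hid it. I relied on the scene camera and the contact height there.
- The saucer fits made after the cups stood on them were also poor, so centring was checked against the earlier saucer measurements.

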